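# Run the wax tumbler and stop it hatch up

## Task

Turn the hand-cranked wooden tumbling drum so that the blanks inside get polished: bring the drum itself to about 18 turns a minute and keep it steady there, within 3 turns a minute either way, for 6 seconds on end, never letting it run over 30. Then bring the drum to a standstill with its hatch facing straight up, so that the blanks can be taken out, and let go of the crank so that it stays like that. Leave the other things on the bench where they are.

Things in the scene. Friction and masses are not known exactly. Their poses are not given: they have to be found in the camera images.
- stand: Plywood stand of the tumbler, bolted to the bench: base board 300 (x) x 340 (y) x 18 mm, two uprights at y = +/-130 mm, up to 218 mm high, that carry the drum's axle. Origin at the centre of the board's underside, on the bench; z up. The axle runs along the stand's own y axis, 185 mm above the bench; the crank is at the -y end
- drum (a joint): Angle of the drum about its axle (rad, counts on over many turns). Hatch straight up at 0 and every whole turn (2 pi); it grows as the drum's top moves toward the stand's +x: at angle a the hatch lies in the direction (sin a, cos a) in the stand's x, z. May be turned either way. Bearing friction about 0.07 N m dry plus 0.01 N m s/rad
- drum_center (a point): Middle of the drum, on the axle, 185 mm above the stand's origin. The drum is a twelve-sided wooden barrel with two steel hoops and one clear end, 254 mm across flats, 220 mm long; 4 kg, inertia about 0.05 kg m2. Four loose wooden blanks, about 46 x 38 x 40 mm and 32 g each, tumble in it, load it by up to 0.1 N m and rock it back a little when it stops. Masses vary
- hatch (a point): Middle of the outside of the drum's hatch, a plywood panel 60 x 130 mm with a bow handle that reaches 155 mm from the axle; this point is 135 mm from it; its z axis points outward from the axle
- crank (a joint): Angle of the crank relative to the drum (rad, counts on over many turns), positive the same way as the drum. Drum angle + this = the crank's own angle b: its handle lies in the direction (sin b, cos b) in the stand's x, z
- hub (a point): Middle of the slip hub, the dark round housing (76 mm across) on the axle between the stand and the crank. The crank drives the drum through it: torque on the drum about 0.07 N m per rad/s of slip plus 0.02 N m dry, so under load the drum turns 1 to 3 rad/s slower than the crank and follows it with a lag of about 0.7 s. The crank is balanced: let go, it does not fall
- crank_center (a point): Point on the axle's line, 185 mm above the bench and 245 mm from the stand's origin along its -y, in the middle of the circle that the grip point runs on. Fixed to the stand, with the stand's axes
- grip (a point): Grip point: middle of the crank's revolving wooden handle sleeve, a round 28 mm thick, 94 mm long bar parallel to the axle (the stand's y), free to spin on its pin. It runs on an upright circle of 75 mm radius about crank_center. The flat crank arm lies 50 mm from this point towards the drum; the other side is free
- glue: White glue bottle, 56 mm across, 170 mm high, origin under its centre; to be left alone
- wax: Amber jar of wax, 72 mm across, 70 mm high, origin under its centre; to be left alone
- mallet: Wooden mallet, 280 mm long, lying with its head toward its own +x, origin on the bench under its middle; to be left alone
- tray: Plywood tray 200 x 160 x 50 mm with spare blanks, origin under its centre; to be left alone

How it is judged:
By the outcome, as a careful person would: the job done as asked, in the order asked, and still so for the second after the job is handed in, with the robot touching nothing.
It also fails if it takes over 72 s, if anything falls off the work surface, if the arm or the gripper's body presses on something with over 40 N, if the wrist force passes 120 N, or if a joint passes its speed limit or range.

## Robot

A 6-joint arm with a two-finger parallel gripper is mounted at the origin on the work surface. World frame = base frame: x ahead of the robot, y to its left, z up, the work surface at z = 0. Lengths are in mm, angles in rad, forces in N, time in s.
With the tool pointing down it reaches from about 350 to 775 mm from the base axis. Payload 7.3 kg.
Tool frame: the origin (TCP) lies at the centre of the arm's flange, where the gripper is bolted on; the fingertips stand 178 mm ahead of it and the grasp point (between the pads) lies 159 mm ahead of it; z points along the fingers, y is the line along which they close (so a half turn about z gives the same grasp; the last joint's range is limited). The gripper opens to 92 mm and grips with 3 to 60 N. Pads are 19 mm wide; open, the fingers measure 130 mm over their backs; the gripper's body (75 mm by 190 mm) begins 47 mm behind the grasp point.
Start: joints at [-1.351, 0.342, 1.524, -0, 1.275, -0.146], TCP at [187.81, -490.26, 404.741] pointing down, gripper open.
Joint ranges: [-2.53, 2.53], [-0.77, 2.02], [0.04, 2.7], [-1, 4.14], [0.28, 2.66], [-3.11, 3.11]. Speed limits (rad/s): [2.57, 2.57, 3.14, 3.14, 3.14, 3.14].

## Interface

Orientations are given as [roll, pitch, yaw] about the fixed x, y, z axes, in that order (R = Rz(yaw) Ry(pitch) Rx(roll)).
In Python, from plant import * gives the robot as it stands. The module is installed in compiled form; this text tells all that it offers.
- The arm moves only by the shell command python3 -m inch 'ROWS'. ROWS is JSON, a list of rows, each a list of 5 numbers: the shift along the tool's x, y, z in m, then the turn about the tool's z in rad, then the opening, from 0 (shut) to 1 (fully open). In form: [[tx, ty, tz, spin, claw], ...]. A call has 1 to 8 rows; each row is the pose to reach, as a shift and turn from the pose commanded when the call began, along the tool's axes at that moment; what a row does not reach only later rows make up. A row lasts 1/12 s, in which the tool goes at most 41.7 mm and 7.16 degrees, less where a joint would pass 70% of its speed; a pose out of reach is approached as far as the arm can. A call with a gripper value outside its range is refused whole. The fingers move at their own pace and stop on an object; the grip force is fixed at half the most. Time passes only in rows, so rows that repeat a pose let the fingers close. It gives the time, the measured TCP pose, the force, the opening and the grip force at its end, in the units of the state.
- get_obs(): the state, without advancing time (a new reading comes with each control period).
- capture(name): name is "scene" or "top" or "wrist"; returns a dict with "color" (420x560x3 uint8, red, green, blue), "intrinsics" (3x3 intrinsics, pixels), "distortion" ([k1, k2, p1, p2, k3] as OpenCV has them; the pictures are not rectified), "pose" (4x4, takes a point from camera to world coordinates). Camera axes: x right, y down, z forward; pixel columns grow to the right and rows downward; lengths in mm; the calibration is good to about 2 mm. A picture is of the moment at which its call begins. There is no depth.
- close_job(): hands the job in; it is judged then, once.
Trained networks look in a picture, given as the dict that the camera call returned (one of the last four; its "shot" number tells which), for a name from the list of things; names that differ only in an ending like _2 or _b are one class to them, and where a whole thing is asked for, a point or a joint stands for the part that bears it (a point fixed in the world has none). Each returns a list of dicts, best first, with "conf" (0 to 1); they miss things now and then, are a little off and sometimes report something else, mostly with a low value. They report only what shows in the picture. A call takes as long as a camera call.
- look_for(picture, target): "rect" ([centre column, centre row, width, height] in pixels, round what is visible of it).
- trace(picture, target): "pixels" (420x560 bool, what is visible of it) and "rect" ([centre column, centre row, width, height] in pixels, round what is visible of it).
- tip_of(picture, target): "centre" ([column, row] in pixels: a listed point, or the origin of a listed thing).
The state is a dict: "time": time; "joint_positions": joint angles; "dq": joint speeds; "tau": joint torques, N m; "tool_pos": TCP position; "tcp_rot": TCP orientation; "contact_force": force on the tool from outside, world axes, zero at the start; "moment": the same for the moment, N m; "grip_width": finger opening in mm; "finger_force": force on a finger pad.
Only numpy, scipy, OpenCV 4.12 (cv2) and the standard library are available. Lean on these libraries where they do the work, as an engineer would, in place of code of your own. Each camera call takes 0.05 s, during which the arm holds its last target. There are 200 camera calls.

## Working session

There is one attempt and no reset: what is moved stays moved. The work goes in short steps, Python scripts to look and compute and a shell command to move; the robot and the scene stay as the last step left them, time stands still between calls to the robot, and variables do not carry over. Pictures are saved under pics/ and viewed, at most 10 in all, crops included, and the job is handed in when it is done.

```bash
mkdir -p pics
python3 - <<'E'
from plant import *
import cv2,numpy as np
o=get_obs();print(o['time'],o['tool_pos'],o['tcp_rot'])
ims=[]
for n in ["scene","top"]:
    c=capture(n);ims.append(c["color"]);cv2.imwrite(f"pics/{n}0.png",c["color"][:,:,::-1])
    print(n,np.round(c["pose"],3).tolist(),np.round(c["intrinsics"],1).tolist(),c["distortion"])
    for t in ["stand","drum_center","hatch","hub","crank_center","grip","glue","wax","mallet","tray"]:
        print(t,[(np.round(d["centre"],1).tolist(),round(d["conf"],2)) for d in tip_of(c,t)[:2]])
E
```

```text
0.0 [ 187.76451815 -490.13983831  404.06145551] [-3.14010764e+00 -2.14064234e-04  3.65715117e-01]
scene [[0.198, 0.829, -0.523, 1204.892], [0.98, -0.175, 0.095, -66.878], [-0.013, -0.532, -0.847, 1273.654], [0.0, 0.0, 0.0, 1.0]] [[388.0, 0.0, 279.1], [0.0, 388.0, 202.7], [0.0, 0.0, 1.0]] [-0.04919634  0.          0.          0.          0.        ]
stand [([252.9, 226.0], 0.58), ([315.7, 229.6], 0.57)]
drum_center [([381.1, 173.0], 0.26)]
hatch [([245.8, 207.9], 0.3)]
hub [([275.2, 218.6], 0.66)]
crank_center [([252.8, 229.7], 0.89)]
grip [([247.1, 206.3], 0.92)]
glue [([151.7, 247.7], 0.68)]
wax [([394.0, 232.7], 0.93)]
mallet [([382.1, 173.3], 0.64)]
tray [([169.4, 292.8], 0.88)]
top [[-0.03, -0.979, 0.2, 277.8], [-1.0, 0.031, -0.001, 72.503], [-0.005, -0.2, -0.98, 1425.058], [0.0, 0.0, 0.0, 1.0]] [[475.6, 0.0, 286.3], [0.0, 475.6, 210.1], [0.0, 0.0, 1.0]] [0.00400025 0.         0.         0.         0.        ]
stand [([302.7, 185.5], 0.75), ([139.4, 281.5], 0.56)]
drum_center [([426.2, 164.5], 0.29)]
hatch [([247.5, 249.6], 0.89), ([302.0, 188.0], 0.21)]
hub [([424.9, 165.4], 0.46)]
crank_center []
grip [([334.5, 201.8], 0.59)]
glue [([444.3, 219.5], 0.74)]
wax [([334.6, 202.9], 0.42)]
mallet [([140.6, 281.2], 0.91)]
tray [([301.1, 189.4], 0.68), ([428.1, 165.5], 0.64)]
```

View pics/scene0.png

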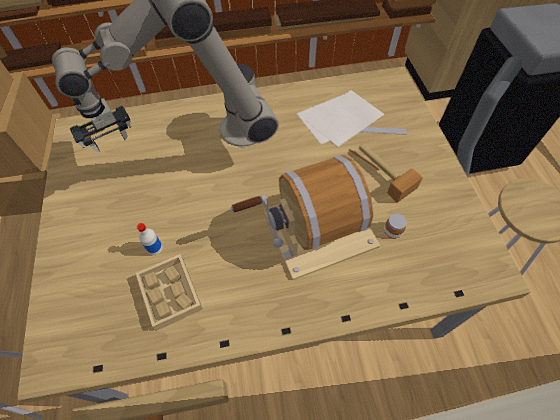

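View pics/top0.png

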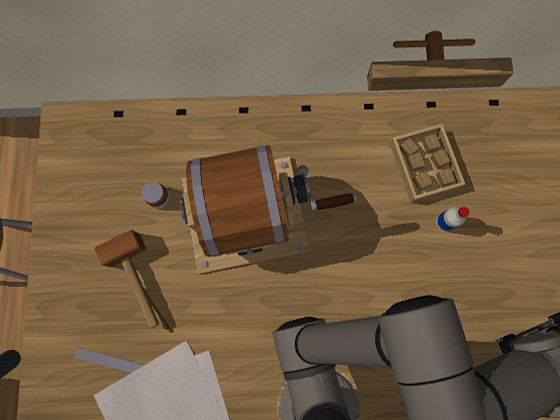

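Run:
```python
import cv2,numpy as np
a=cv2.imread("pics/scene0.png")[140:290,225:425];b=cv2.imread("pics/top0.png")[130:280,170:370]
cv2.imwrite("pics/crop0.png",np.vstack([cv2.resize(a,None,fx=2,fy=2,interpolation=2),cv2.resize(b,None,fx=2,fy=2,interpolation=2)]) if 0 else np.hstack([cv2.resize(a,(400,300),interpolation=2),cv2.resize(b,(400,300),interpolation=2)]))
cv2.imwrite("pics/crop0.png",np.hstack([cv2.resize(cv2.imread("pics/scene0.png")[150:290,265:398],(400,421),interpolation=2),cv2.resize(cv2.imread("pics/top0.png")[140:280,180:313],(400,421),interpolation=2)]))
```

```text
(no output)
```

View pics/crop0.png

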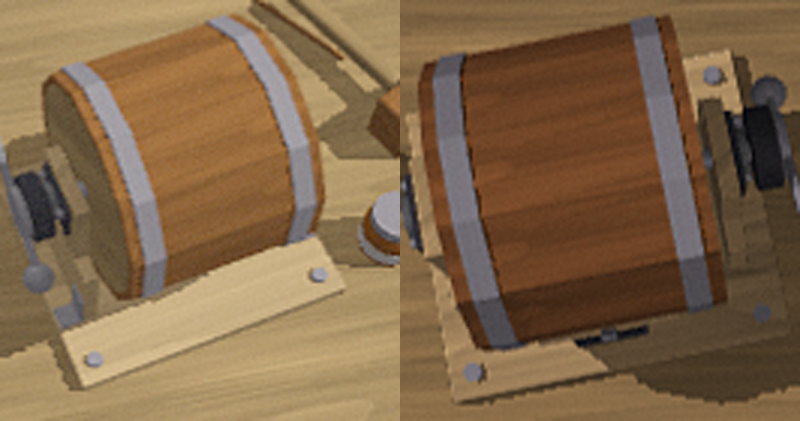

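```bash
cat > h.py <<'E'
import numpy as np,cv2
from scipy.optimize import least_squares
def proj(c,P):
    T=np.linalg.inv(np.array(c["pose"])); P=np.atleast_2d(P)@T[:3,:3].T+T[:3,3]
    return cv2.projectPoints(P.reshape(-1,1,3),np.zeros(3),np.zeros(3),np.array(c["intrinsics"]),np.array(c["distortion"]))[0].reshape(-1,2)
def S(p,q):  # stand->world, p=(x,y,yaw)
    c,s=np.cos(p[2]),np.sin(p[2]); q=np.atleast_2d(np.array(q,float))
    return q@np.array([[c,-s,0],[s,c,0],[0,0,1]]).T+[p[0],p[1],0]
def polar(a,r,y): return [r*np.sin(a),y,185+r*np.cos(a)]
E
python3 - <<'E'
from plant import *
from h import *
cs=capture("scene");ct=capture("top")
obs=[("s",[150,-170,18],(291.6,276.5)),("s",[150,170,18],(379.7,244.1)),("s",[0,-245,185],(252.8,229.7)),
("t",[-150,170,18],(198.3,271.8)),("t",[150,-170,18],(290.7,157.3)),("t",[-150,-170,18],(309,250.4)),
("s","g",(247.1,206.3)),("t","g",(334.5,201.8)),("t","h",(250.5,251.7))]
def f(p):
    r=[]
    for k,q,u in obs:
        if q=="g": q=polar(p[3],75,-245)
        if q=="h": q=polar(p[4],155,0)
        r.append(proj(cs if k=="s" else ct,S(p,q))[0]-u)
    return np.array(r).ravel()
s=min((least_squares(f,[480,80,y,b,a],loss="soft_l1",f_scale=2) for y in(0,.2,-.2) for b in(-.7,.7) for a in(-2,-1.2)),key=lambda s:s.cost)
print(s.x,s.cost);print(f(s.x).reshape(-1,2).round(1));print("grip",S(s.x,polar(s.x[3],75,-245)),"cc",S(s.x,[0,-245,185]))
print(get_obs()['time'])
E
```

```text
[ 5.60168528e+02  1.97021296e+02  1.73650303e-01 -9.97162124e-01
 -2.14841786e+00] 13.804623153313685
[[ 0.2  2.2]
 [ 0.1  1. ]
 [ 0.2 -3.3]
 [-1.1  1.5]
 [-1.2 -2.1]
 [ 1.1 -0.5]
 [-1.5 -2.1]
 [ 0.4 -0.1]
 [-0.1  0. ]]
grip [[540.45169231 -55.17827825 225.70160877]] cc [[602.49935803 -44.29405929 185.        ]]
1.2
```

```bash
python3 -m inch '[[0,0,-0.04,0,1],[0.483,-0.27,-0.066,-1.379,1],[0.483,-0.27,-0.066,-1.379,1],[0.483,-0.27,-0.066,-1.379,1],[0.483,-0.27,-0.066,-1.379,1],[0.483,-0.27,-0.066,-1.379,1],[0.483,-0.27,-0.066,-1.379,1],[0.483,-0.27,-0.066,-1.379,1]]'
```

```text
time: 1.87
tool_pos: [375.2, -264.7, 458.8]
tcp_rot: [3.141, 0.0, 1.247]
contact_force: [1.8, -1.5, -0.0]
grip_width: 91.5
finger_force: 0.0
```

```bash
python3 -m inch '[[0.243,0.093,-0.011,-0.5,1],[0.243,0.093,-0.011,-0.5,1],[0.243,0.093,-0.011,-0.5,1],[0.243,0.093,-0.011,-0.5,1],[0.243,0.093,-0.011,-0.5,1],[0.243,0.093,-0.011,-0.5,1],[0.243,0.093,-0.011,-0.5,1],[0.243,0.093,-0.011,-0.5,1]]'
python3 - <<'E'
from plant import *
from h import *
import cv2
o=get_obs();print(o['tool_pos'],o['tcp_rot'],o['joint_positions'])
c=capture("wrist");cv2.imwrite("pics/wrist1.png",c["color"][:,:,::-1])
K=np.array(c["intrinsics"]);T=np.array(c["pose"])
for n,z in(("grip",226),("crank_center",185),("hub",185)):
    for d in tip_of(c,n)[:2]:
        u=cv2.undistortPoints(np.array(d["centre"],float).reshape(1,1,2),K,np.array(c["distortion"]))[0,0]
        r=T[:3,:3]@[u[0],u[1],1];print(n,d["centre"],d["conf"],T[:3,3]+r*(z-T[2,3])/r[2])
p=[560.2,197,.1737]
for q in([0,-245,185],polar(-.997,75,-245),polar(-.997,75,-292),polar(-.997,75,-198)):print(proj(c,S(p,q)))
E
```

```text
time: 2.53
tool_pos: [542.4, -64.4, 469.0]
tcp_rot: [3.142, -0.0, 1.745]
contact_force: [-0.9, -0.3, -0.2]
grip_width: 91.7
finger_force: 0.0
[542.44078055 -64.42020163 468.97387191] [ 3.14155402e+00 -4.19152472e-04  1.74511748e+00] [-2.58631032e-01  3.41249099e-01  1.34752234e+00  3.99457734e-04
  1.45296201e+00 -4.32999167e-01]
grip [278.4, 210.4] 0.93 [541.33065778 -53.78049687 226.        ]
grip [342.8, 359.9] 0.23 [ 612.94311137 -167.09270779  226.        ]
hub [362.2, 94.6] 0.75 [588.24484407  30.87448384 185.        ]
[[357.01286216 196.11555792]]
[[276.82472963 212.0412338 ]]
[[276.87975497 274.4484224 ]]
[[276.76923402 141.62427321]]
```

View pics/wrist1.png

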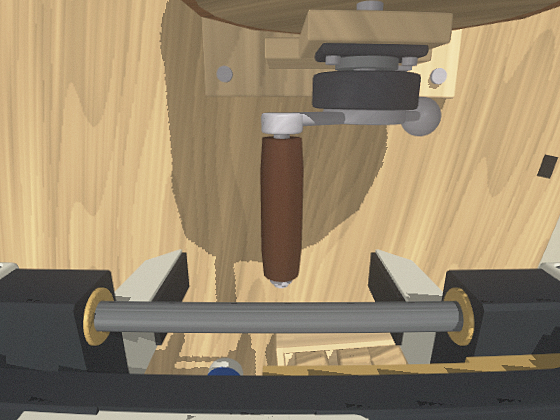

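Run:
```python
from plant import *
from h import *
cs=capture("scene");ct=capture("top");cw=capture("wrist")
obs=[(cs,[150,-170,18],(291.6,276.5),1),(cs,[150,170,18],(379.7,244.1),1),(cs,[0,-245,185],(252.8,229.7),.5),
(ct,[-150,170,18],(198.3,271.8),1),(ct,[150,-170,18],(290.7,157.3),1),(ct,[-150,-170,18],(309,250.4),1),
(cs,"g",(247.1,206.3),.5),(ct,"g",(334.5,201.8),.5),(cw,"g",(280.5,210.4),1),(cw,"g2",(281,283),.7),(cw,"g3",(281.5,137),.7),
(cw,[0,-190,185],(364,94.6),(1,0))]
def f(p):
    r=[]
    for c,q,u,w in obs:
        if q=="g": q=polar(p[3],75,-245)
        if q=="g2": q=polar(p[3],75,-292)
        if q=="g3": q=polar(p[3],75,-198)
        r.append((proj(c,S(p,q))[0]-u)*w)
    return np.array(r).ravel()
s=least_squares(f,[560,197,.17,-1],loss="soft_l1",f_scale=2)
print(s.x,s.cost);print(f(s.x).reshape(-1,2).round(1).tolist());print("grip",S(s.x,polar(s.x[3],75,-245)),"cc",S(s.x,[0,-245,185]))
```

```text
[ 5.59887242e+02  1.95260082e+02  1.69181125e-01 -9.45849695e-01] 20.796411265437094
[[-0.6, 2.1], [-0.5, 1.3], [-0.2, -1.8], [-0.8, 1.4], [-0.3, -1.8], [1.6, -0.1], [-1.0, -1.2], [0.5, -0.4], [0.8, -0.2], [0.1, -6.7], [-0.1, 1.2], [-1.2, 0.0]]
grip [[541.18298944 -56.48339797 228.87904945]] cc [[601.13917128 -46.24204657 185.        ]]
```

```bash
python3 -m inch '[[0,0,0.03,0,1],[0,0,0.06,0,1],[0,0,0.08,0,1],[0,0,0.081,0,0],[0,0,0.081,0,0],[0,0,0.081,0,0],[0,0,0.081,0,0],[0,0,0.081,0,0]]' ; python3 -m inch '[[0,0,0,0,0],[0,0,0,0,0],[0,0,0,0,0],[0,0,0,0,0]]'
```

```text
time: 3.55
tool_pos: [541.4, -67.0, 390.0]
tcp_rot: [3.139, 0.001, 1.741]
contact_force: [-1.1, -0.3, -0.2]
grip_width: 63.1
finger_force: 0.0
time: 3.88
tool_pos: [541.2, -66.7, 388.6]
tcp_rot: [3.141, 0.0, 1.741]
contact_force: [-0.2, -0.1, -0.1]
grip_width: 36.6
finger_force: 0.0
```

```bash
python3 -m inch '[[0,0,0,0,0],[0,0,0,0,0],[0,0,0,0,0],[0,0,0,0,0]]'
python3 - <<'E'
import numpy as np
def tab(b0,bs):print('['+','.join('[0,%.4g,%.4g,0,0]'%(round(.075*(np.sin(b)-np.sin(b0)),4),round(-.075*(np.cos(b)-np.cos(b0)),4)) for b in bs)+']')
tab(-.946,-.946+np.array([.03,.1,.2,.32,.46,.61,.77,.946]))
for n,k in((24,(8,8,8)),(22,(8,7,7)),(21,(7,7,7)),(20,(7,7,6)),(19,(7,6,6)),(18,(6,6,6))):
    i=0;print(n)
    for m in k:
        tab(2*np.pi*i/n,2*np.pi*(i+np.arange(1,m+1))/n);i+=m
E
```

```text
time: 4.22
tool_pos: [541.4, -66.7, 388.3]
tcp_rot: [3.141, 0.0, 1.741]
contact_force: [2.1, 1.0, -1.6]
grip_width: 26.8
finger_force: 30.0
[[0,0.0013,-0.0018,0,0],[0,0.0047,-0.0059,0,0],[0,0.0099,-0.0112,0,0],[0,0.0169,-0.0169,0,0],[0,0.0258,-0.0224,0,0],[0,0.0361,-0.0269,0,0],[0,0.0477,-0.03,0,0],[0,0.0608,-0.0311,0,0]]
24
[[0,0.0194,0.0026,0,0],[0,0.0375,0.01,0,0],[0,0.053,0.022,0,0],[0,0.065,0.0375,0,0],[0,0.0724,0.0556,0,0],[0,0.075,0.075,0,0],[0,0.0724,0.0944,0,0],[0,0.065,0.1125,0,0]]
[[0,-0.0119,0.0155,0,0],[0,-0.0275,0.0275,0,0],[0,-0.0455,0.0349,0,0],[0,-0.065,0.0375,0,0],[0,-0.0844,0.0349,0,0],[0,-0.1025,0.0275,0,0],[0,-0.118,0.0155,0,0],[0,-0.1299,0,0,0]]
[[0,-0.0075,-0.0181,0,0],[0,-0.01,-0.0375,0,0],[0,-0.0075,-0.0569,0,0],[0,-0,-0.075,0,0],[0,0.0119,-0.0905,0,0],[0,0.0275,-0.1025,0,0],[0,0.0455,-0.1099,0,0],[0,0.065,-0.1125,0,0]]
22
[[0,0.0211,0.003,0,0],[0,0.0405,0.0119,0,0],[0,0.0567,0.0259,0,0],[0,0.0682,0.0438,0,0],[0,0.0742,0.0643,0,0],[0,0.0742,0.0857,0,0],[0,0.0682,0.1062,0,0],[0,0.0567,0.1241,0,0]]
[[0,-0.0161,0.014,0,0],[0,-0.0356,0.0228,0,0],[0,-0.0567,0.0259
[... 1312 characters left out ...]
,0,0],[0,0.0552,0.1258,0,0]]
[[0,-0.0195,0.0152,0,0],[0,-0.0428,0.0232,0,0],[0,-0.0675,0.0232,0,0],[0,-0.0909,0.0152,0,0],[0,-0.1104,0,0,0],[0,-0.1239,-0.0207,0,0]]
[[0,-0.0061,-0.0239,0,0],[0,-0.004,-0.0485,0,0],[0,0.0059,-0.0711,0,0],[0,0.0226,-0.0893,0,0],[0,0.0443,-0.1011,0,0],[0,0.0687,-0.1051,0,0]]
18
[[0,0.0257,0.0045,0,0],[0,0.0482,0.0175,0,0],[0,0.065,0.0375,0,0],[0,0.0739,0.062,0,0],[0,0.0739,0.088,0,0],[0,0.065,0.1125,0,0]]
[[0,-0.0167,0.02,0,0],[0,-0.0393,0.033,0,0],[0,-0.065,0.0375,0,0],[0,-0.0906,0.033,0,0],[0,-0.1132,0.02,0,0],[0,-0.1299,0,0,0]]
[[0,-0.0089,-0.0245,0,0],[0,-0.0089,-0.0505,0,0],[0,-0,-0.075,0,0],[0,0.0167,-0.095,0,0],[0,0.0393,-0.108,0,0],[0,0.065,-0.1125,0,0]]
```

```bash
python3 -m inch '[[0,0.001,-0.002,0,0],[0,0.005,-0.006,0,0],[0,0.010,-0.011,0,0],[0,0.017,-0.017,0,0],[0,0.026,-0.022,0,0],[0,0.036,-0.027,0,0],[0,0.048,-0.030,0,0],[0,0.061,-0.031,0,0]]'
```

```text
time: 4.88
tool_pos: [601.5, -56.1, 423.2]
tcp_rot: [3.138, 0.001, 1.741]
contact_force: [-2.7, 2.8, 10.4]
grip_width: 27.3
finger_force: 30.0
```

```bash
python3 -m inch '[[0,0.019,0.003,0,0],[0,0.037,0.010,0,0],[0,0.053,0.022,0,0],[0,0.065,0.037,0,0],[0,0.072,0.056,0,0],[0,0.075,0.075,0,0]]'
python3 - <<'E'
from plant import *
o=get_obs();print(o['contact_force'],o['moment'])
E
```

```text
time: 5.38
tool_pos: [677.1, -43.0, 345.7]
tcp_rot: [3.135, 0.001, 1.741]
contact_force: [-2.7, -0.1, 2.8]
grip_width: 27.3
finger_force: 30.0
[-2.70816901 -0.09829723  2.84902639] [-0.01299474  0.43509827  0.09854361]
```

```bash
cat > cap.py <<'E'
import sys,pickle
from plant import *
t=get_obs()['time'];c=capture(sys.argv[1]);pickle.dump((t,c),open(f"pics/{sys.argv[2]}.pkl","wb"))
E
python3 -m inch '[[0,-0.003,0.019,0,0],[0,-0.010,0.037,0,0]]' >/dev/null
python3 -m inch '[[0,-0.014,0.017,0,0],[0,-0.032,0.030,0,0],[0,-0.054,0.037,0,0],[0,-0.076,0.037,0,0],[0,-0.097,0.030,0,0],[0,-0.116,0.017,0,0],[0,-0.130,0,0,0]]' | head -2
python3 -m inch '[[0,-0.008,-0.021,0,0],[0,-0.010,-0.043,0,0],[0,-0.005,-0.065,0,0],[0,0.006,-0.084,0,0],[0,0.023,-0.100,0,0],[0,0.043,-0.109,0,0],[0,0.065,-0.112,0,0]]' | grep -E "pos|force"
python3 -m inch '[[0,0.022,0.003,0,0],[0,0.042,0.013,0,0],[0,0.059,0.028,0,0],[0,0.070,0.048,0,0],[0,0.075,0.069,0,0],[0,0.073,0.092,0,0],[0,0.065,0.112,0,0]]' | grep -E "pos|force"
python3 -m inch '[[0,-0.014,0.017,0,0],[0,-0.032,0.030,0,0],[0,-0.054,0.037,0,0],[0,-0.076,0.037,0,0],[0,-0.097,0.030,0,0],[0,-0.116,0.017,0,0],[0,-0.130,0,0,0]]' | grep -E "pos|force"
python3 -m inch '[[0,-0.008,-0.021,0,0],[0,-0.010,-0.043,0,0],[0,-0.005,-0.065,0,0],[0,0.006,-0.084,0,0],[0,0.023,-0.100,0,0],[0,0.043,-0.109,0,0],[0,0.065,-0.112,0,0]]' | grep -E "pos|force"
python3 cap.py scene a1
python3 -m inch '[[0,0.022,0.003,0,0],[0,0.042,0.013,0,0],[0,0.059,0.028,0,0],[0,0.070,0.048,0,0],[0,0.075,0.069,0,0],[0,0.073,0.092,0,0],[0,0.065,0.112,0,0]]' | grep -E "pos|force"
python3 cap.py scene a2
python3 -m inch '[[0,-0.014,0.017,0,0],[0,-0.032,0.030,0,0],[0,-0.054,0.037,0,0],[0,-0.076,0.037,0,0],[0,-0.097,0.030,0,0],[0,-0.116,0.017,0,0],[0,-0.130,0,0,0]]' | grep -E "pos|force"
python3 cap.py scene a3
python3 -m inch '[[0,-0.008,-0.021,0,0],[0,-0.010,-0.043,0,0],[0,-0.005,-0.065,0,0],[0,0.006,-0.084,0,0],[0,0.023,-0.100,0,0],[0,0.043,-0.109,0,0],[0,0.065,-0.112,0,0]]' | grep -E "pos|force"
python3 cap.py scene a4
python3 -m inch '[[0,0.022,0.003,0,0],[0,0.042,0.013,0,0],[0,0.059,0.028,0,0],[0,0.070,0.048,0,0],[0,0.075,0.069,0,0],[0,0.073,0.092,0,0],[0,0.065,0.112,0,0]]' | grep -E "pos|force"
python3 cap.py scene a5
python3 -m inch '[[0,-0.014,0.017,0,0],[0,-0.032,0.030,0,0],[0,-0.054,0.037,0,0],[0,-0.076,0.037,0,0],[0,-0.097,0.030,0,0],[0,-0.116,0.017,0,0],[0,-0.130,0,0,0]]' | grep -E "pos|force"
python3 cap.py scene a6
```

```text
time: 6.13
tool_pos: [538.4, -67.1, 310.3]
tool_pos: [601.8, -56.1, 423.4]
contact_force: [-2.1, 0.6, 3.6]
finger_force: 30.0
tool_pos: [666.0, -45.1, 306.6]
contact_force: [-10.6, -1.2, 9.5]
finger_force: 30.0
tool_pos: [538.4, -67.1, 310.4]
contact_force: [16.3, 7.8, 8.0]
finger_force: 30.0
tool_pos: [601.8, -56.0, 423.4]
contact_force: [-1.4, 0.3, 4.0]
finger_force: 30.0
tool_pos: [666.0, -45.0, 306.7]
contact_force: [-10.1, -1.3, 10.6]
finger_force: 30.0
tool_pos: [538.4, -67.1, 310.3]
contact_force: [16.0, 7.5, 8.8]
finger_force: 30.0
tool_pos: [601.7, -56.1, 423.4]
contact_force: [-2.1, -0.5, 4.2]
finger_force: 30.0
tool_pos: [666.0, -45.0, 306.7]
contact_force: [-9.1, -1.7, 9.3]
finger_force: 30.0
tool_pos: [538.4, -67.1, 310.4]
contact_force: [16.0, 7.7, 7.1]
finger_force: 30.0
```

Run:
```python
import pickle,numpy as np,cv2
r=[]
for i in range(1,7):
    t,c=pickle.load(open(f"pics/a{i}.pkl","rb"));print(i,round(t,3),c["shot"])
    r.append(cv2.resize(c["color"][140:290,225:395,::-1],(266,235),interpolation=2))
cv2.imwrite("pics/a.png",np.vstack([np.hstack(r[:3]),np.hstack(r[3:])]))
```

```text
1 8.467 9
2 9.1 10
3 9.733 11
4 10.367 12
5 11.0 13
6 11.633 14
```

View pics/a.png

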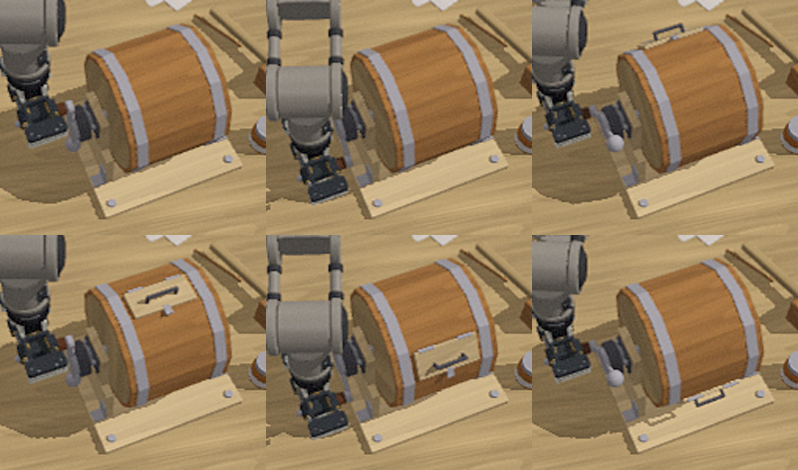

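```bash
cat > ang.py <<'E'
import sys,pickle
from h import *
p=[559.9,195.3,.1692]
REF=pickle.load(open("pics/a1.pkl","rb"))[1]["color"].astype(int)
def ang(name):
    t,c=pickle.load(open(f"pics/{name}.pkl","rb"))
    d=np.abs(c["color"].astype(int)-REF).sum(2)
    best=[]
    for a in np.radians(np.arange(-75,120,1)):
        q=[]
        for u,y in((-30,-65),(30,-65),(30,65),(-30,65)):
            q.append([135*np.sin(a)+u*np.cos(a),y,185+135*np.cos(a)-u*np.sin(a)])
        P=proj(c,S(p,q)).astype(np.float32)
        m=np.zeros(d.shape,np.uint8);cv2.fillConvexPoly(m,np.round(P).astype(int),1)
        ring=cv2.dilate(m,np.ones((9,9)))-m
        best.append((d[m>0].mean()-d[ring>0].mean(),a))
    s,a=max(best);return t,np.degrees(a),s
if __name__=="__main__":
    for n in sys.argv[1:]:print(n,*np.round(ang(n),3))
E
python3 ang.py a2 a3 a4 a5 a6
```

```text
a2 9.1 84.0 3.443
a3 9.733 -42.0 52.425
a4 10.367 0.0 101.775
a5 11.0 54.0 90.78
a6 11.633 103.0 46.907
```

```bash
python3 -m inch '[[0,-0.010,-0.031,0,0],[0,-0.008,-0.056,0,0],[0,0.002,-0.078,0,0],[0,0.019,-0.097,0,0],[0,0.041,-0.108,0,0],[0,0.065,-0.112,0,0]]' | grep -E "force"
python3 -m inch '[[0,0.024,0.004,0,0],[0,0.046,0.016,0,0],[0,0.063,0.034,0,0],[0,0.073,0.057,0,0],[0,0.075,0.081,0,0],[0,0.069,0.105,0,0],[0,0.055,0.126,0,0]]' | grep -E "force"
python3 -m inch '[[0,-0.019,0.015,0,0],[0,-0.043,0.023,0,0],[0,-0.067,0.023,0,0],[0,-0.091,0.015,0,0],[0,-0.110,0,0,0],[0,-0.124,-0.021,0,0]]' | grep -E "force"
python3 -m inch '[[0,-0.006,-0.024,0,0],[0,-0.004,-0.048,0,0],[0,0.006,-0.071,0,0],[0,0.023,-0.089,0,0],[0,0.044,-0.101,0,0],[0,0.069,-0.105,0,0]]' | grep -E "force"
python3 -m inch '[[0,0.024,0.004,0,0],[0,0.046,0.016,0,0],[0,0.063,0.034,0,0],[0,0.073,0.057,0,0],[0,0.075,0.081,0,0],[0,0.069,0.105,0,0],[0,0.055,0.126,0,0]]' | grep -E "force"
python3 -m inch '[[0,-0.019,0.015,0,0],[0,-0.043,0.023,0,0],[0,-0.067,0.023,0,0],[0,-0.091,0.015,0,0],[0,-0.110,0,0,0],[0,-0.124,-0.021,0,0]]' | grep -E "force"
python3 cap.py scene b1
python3 -m inch '[[0,-0.006,-0.024,0,0],[0,-0.004,-0.048,0,0],[0,0.006,-0.071,0,0],[0,0.023,-0.089,0,0],[0,0.044,-0.101,0,0],[0,0.069,-0.105,0,0]]' | grep -E "force"
python3 cap.py scene b2
python3 -m inch '[[0,0.024,0.004,0,0],[0,0.046,0.016,0,0],[0,0.063,0.034,0,0],[0,0.073,0.057,0,0],[0,0.075,0.081,0,0],[0,0.069,0.105,0,0],[0,0.055,0.126,0,0]]' | grep -E "force"
python3 cap.py scene b3
python3 -m inch '[[0,-0.019,0.015,0,0],[0,-0.043,0.023,0,0],[0,-0.067,0.023,0,0],[0,-0.091,0.015,0,0],[0,-0.110,0,0,0],[0,-0.124,-0.021,0,0]]' 
python3 cap.py scene b4
python3 ang.py b1 b2 b3 b4
```

```text
contact_force: [-1.0, -0.3, -0.8]
finger_force: 30.0
contact_force: [-16.8, -2.4, 23.4]
finger_force: 30.0
contact_force: [19.1, 9.2, 6.8]
finger_force: 30.0
contact_force: [-1.3, 0.2, 0.3]
finger_force: 30.0
contact_force: [-16.0, -2.4, 20.8]
finger_force: 30.0
contact_force: [18.2, 8.6, 6.2]
finger_force: 30.0
contact_force: [-1.4, -0.5, -1.4]
finger_force: 30.0
contact_force: [-15.0, -3.3, 19.8]
finger_force: 30.0
time: 16.58
tool_pos: [534.4, -67.8, 317.2]
tcp_rot: [3.132, 0.001, 1.74]
contact_force: [19.7, 8.0, 6.5]
grip_width: 27.4
finger_force: 30.0
b1 14.85 106.0 51.714
b2 15.4 104.0 32.494
b3 16.033 101.0 43.716
b4 16.583 -37.0 83.331
```

Run:
```python
import pickle,numpy as np,cv2
r=[]
for n in("b1","b2","b3","b4","a6","a3"):
    t,c=pickle.load(open(f"pics/{n}.pkl","rb"))
    r.append(cv2.resize(c["color"][140:290,255:395,::-1],(266,285),interpolation=2))
cv2.imwrite("pics/b.png",np.vstack([np.hstack(r[:3]),np.hstack(r[3:])]))
```

```text
(no output)
```

View pics/b.png

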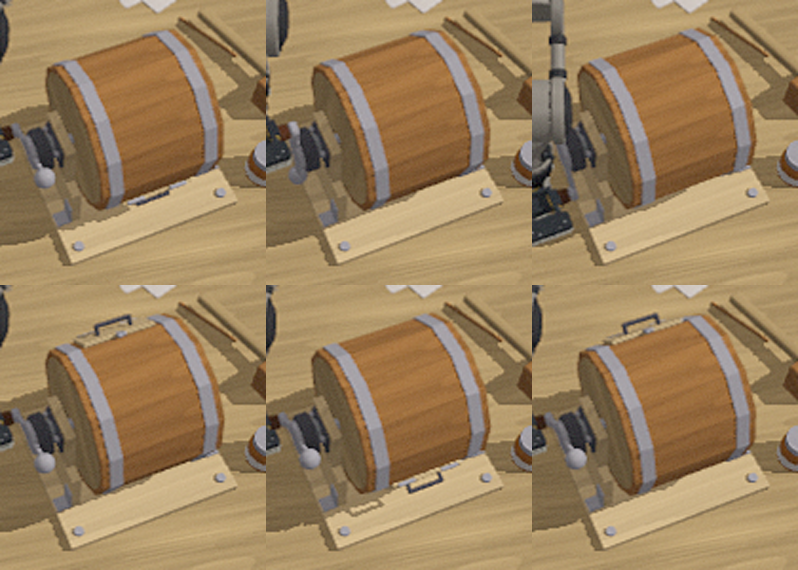

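```bash
python3 -m inch '[[0,-0.004,-0.013,0,0],[0,-0.006,-0.036,0,0],[0,-0.001,-0.057,0,0],[0,0.010,-0.077,0,0],[0,0.026,-0.092,0,0],[0,0.047,-0.102,0,0],[0,0.069,-0.105,0,0]]' >/dev/null
python3 -m inch '[[0,0.022,0.003,0,0],[0,0.042,0.013,0,0],[0,0.059,0.028,0,0],[0,0.070,0.048,0,0],[0,0.075,0.069,0,0],[0,0.073,0.092,0,0],[0,0.065,0.112,0,0]]' >/dev/null
python3 -m inch '[[0,-0.014,0.017,0,0],[0,-0.032,0.030,0,0],[0,-0.054,0.037,0,0],[0,-0.076,0.037,0,0],[0,-0.097,0.030,0,0],[0,-0.116,0.017,0,0],[0,-0.130,0,0,0]]' >/dev/null
python3 -m inch '[[0,-0.008,-0.021,0,0],[0,-0.010,-0.043,0,0],[0,-0.005,-0.065,0,0],[0,0.006,-0.084,0,0],[0,0.023,-0.100,0,0],[0,0.043,-0.109,0,0],[0,0.065,-0.112,0,0]]' >/dev/null
python3 -m inch '[[0,0.022,0.003,0,0],[0,0.042,0.013,0,0],[0,0.059,0.028,0,0],[0,0.070,0.048,0,0],[0,0.075,0.069,0,0],[0,0.073,0.092,0,0],[0,0.065,0.112,0,0]]' >/dev/null
python3 -m inch '[[0,-0.014,0.017,0,0],[0,-0.032,0.030,0,0],[0,-0.054,0.037,0,0],[0,-0.076,0.037,0,0],[0,-0.097,0.030,0,0],[0,-0.116,0.017,0,0],[0,-0.130,0,0,0]]' >/dev/null
python3 cap.py scene c1
python3 -m inch '[[0,-0.008,-0.021,0,0],[0,-0.010,-0.043,0,0],[0,-0.005,-0.065,0,0],[0,0.006,-0.084,0,0],[0,0.023,-0.100,0,0],[0,0.043,-0.109,0,0],[0,0.065,-0.112,0,0]]'
python3 cap.py scene c2
python3 ang.py c1 c2
```

```text
time: 20.77
tool_pos: [601.7, -56.1, 422.6]
tcp_rot: [3.139, 0.001, 1.741]
contact_force: [-1.6, 1.1, 2.8]
grip_width: 27.2
finger_force: 30.0
c1 20.133 -42.0 66.315
c2 20.767 7.0 109.589
```

Run:
```python
import pickle
from h import *
p=[559.9,195.3,.1692]
c=pickle.load(open("pics/a3.pkl","rb"))[1]
A=np.arange(-90,150,1);P=proj(c,S(p,[polar(np.radians(a),152,0) for a in A]))
for n,u in dict(a3=(311.9,160.4),b4=(313.9,161),a4=(327.2,179),a5=(341.3,221.8),a6=(338.7,244),b1=(335,243.7)).items():
    d=np.linalg.norm(P-u,axis=1);i=d.argsort()[:2];print(n,A[i],d[i].round(1))
print(np.c_[A,P].round(1)[::15].tolist())
```

```text
a3 [-39 -40] [1.8 1.8]
b4 [-33 -32] [1.3 1.3]
a4 [5 4] [1.2 1.3]
a5 [58 57] [1.2 1.2]
a6 [109 110] [1.6 1.6]
b1 [130 129] [1.4 1.4]
[[-90.0, 304.2, 168.2], [-75.0, 305.3, 162.3], [-60.0, 307.6, 158.9], [-45.0, 311.1, 158.2], [-30.0, 315.6, 160.7], [-15.0, 320.8, 166.4], [0.0, 326.4, 175.1], [15.0, 331.9, 186.2], [30.0, 336.7, 198.8], [45.0, 340.4, 211.6], [60.0, 342.7, 223.5], [75.0, 343.4, 233.4], [90.0, 342.5, 240.6], [105.0, 340.3, 244.8], [120.0, 336.9, 245.8], [135.0, 332.8, 243.9]]
```

```bash
cat > sim.py <<'E'
import numpy as np
from scipy.optimize import least_squares
K=[(0,-54.2)]
t=[4.217]
def go(deg,n):
    for i in range(n): K.append((t[0],K[-1][1])) if i==0 else None; t[0]+=1/12; K.append((t[0],K[-1][1]+deg/n))
def cap(): t[0]+=.05
for d in np.diff([0,.03,.1,.2,.32,.46,.61,.77,.946]): go(np.degrees(d),1)
go(90,6);go(30,2);go(600,35);cap()
for i in range(5): go(120,7);cap()
go(120,6)
for m in (7,6,6,7,6): go(360/19*m,m)
cap()
for m in (6,7,6): go(360/19*m,m);cap()
go(113.7,7)
go(600,35);cap();go(120,7);cap()
D=[(8.0,None)]
D=[(9.733,-39.5),(10.367,4),(11.,57),(11.633,109),(14.85,129+360),(16.583,-34+720),(20.133,-38+1080),(20.767,9+1080)]
def sim(q,K=K,tend=None,lag=.04,dt=.005,a0=-123.,w0=0.,t0=4.):
    M,ph,L,k,J=q; T=np.array(K); tend=tend or T[-1,0]
    ts=np.arange(t0,tend,dt); wc=np.gradient(np.radians(np.interp(ts-lag,T[:,0],T[:,1])),dt)
    wc=np.convolve(wc,np.ones(9)/9,'same'); a=np.radians(a0);w=w0;A=[];W=[]
    for x in wc:
        s=x-w; tq=k*s+.02*np.tanh(s/.05)-.01*w+M*np.sin(a-ph)-L*np.tanh(w/.1)-.07*np.tanh(w/.02)
        w+=dt*tq/J; a+=dt*w; A.append(a);W.append(w)
    return ts,np.degrees(A),np.array(W)*30/np.pi
def res(q):
    ts,A,W=sim(q); r=[(np.interp(t,ts,A)-a+180)%360-180 for t,a in D]
    # prefer right turn count between a,b,c
    return np.array(r+[ (q[4]-.05)/.005*2,(q[3]-.07)/.007*2])
if __name__=="__main__":
    print("tend",K[-1])
    best=[]
    for M in(.0,.04):
      for ph in(0,-1.5,1.5):
        for L in(.02,.05,.08):
          s=least_squares(res,[M,ph,L,.07,.05],x_scale=[.02,.5,.02,.01,.01],diff_step=1e-3,max_nfev=25);best.append((s.cost,s.x))
    best.sort(key=lambda b:b[0])
    for c,x in best[:4]:
        print(round(c,1),x.round(4),res(x).round(1))
    ts,A,W=sim(best[0][1])
    for t in np.arange(8,20.8,.4): print(round(t,1),round(np.interp(t,ts,A)),round(np.interp(t,ts,W),1),end=' | ')
E
python3 sim.py
```

```text
tend (20.76699999999998, np.float64(3240.017596893068))
48.2 [0.0235 7.8099 0.0719 0.0794 0.0335] [-3.1  3.8 -1.2 -1.8  0.2 -1.2 -1.7  3.6 -6.6  2.7]
48.2 [0.0235 1.5277 0.0718 0.0794 0.0335] [-3.1  3.8 -1.2 -1.8  0.2 -1.2 -1.7  3.6 -6.6  2.7]
48.2 [0.0235 1.5279 0.0718 0.0794 0.0335] [-3.1  3.8 -1.2 -1.8  0.2 -1.2 -1.7  3.6 -6.6  2.7]
48.2 [-0.0235  4.6694  0.0718  0.0794  0.0335] [-3.1  3.8 -1.2 -1.8  0.2 -1.2 -1.7  3.6 -6.6  2.7]
8.0 142 18.1 | 8.4 187 19.3 | 8.8 228 17.1 | 9.2 269 13.6 | 9.6 305 15.5 | 10.0 338 12.8 | 10.4 371 13.9 | 10.8 399 13.2 | 11.2 430 12.1 | 11.6 464 15.6 | 12.0 501 18.5 | 12.4 551 22.0 | 12.8 605 22.2 | 13.2 657 21.0 | 13.6 705 19.4 | 14.0 750 18.6 | 14.4 796 19.1 | 14.8 843 20.6 | 15.2 888 19.7 | 15.6 935 18.3 | 16.0 982 20.5 | 16.4 1025 17.8 | 16.8 1064 13.5 | 17.2 1096 13.4 | 17.6 1130 14.7 | 18.0 1167 16.0 | 18.4 1207 17.6 | 18.8 1251 18.9 | 19.2 1297 19.5 | 19.6 1343 18.8 | 20.0 1387 17.3 | 20.4 1422 13.3 | sim.py:24: RuntimeWarning: overflow encountered in scalar divide
  s=x-w; tq=k*s+.02*np.tanh(s/.05)-.01*w+M*np.sin(a-ph)-L*np.tanh(w/.1)-.07*np.tanh(w/.02)
sim.py:25: RuntimeWarning: overflow encountered in scalar divide
  w+=dt*tq/J; a+=dt*w; A.append(a);W.append(w)
sim.py:24: RuntimeWarning: invalid value encountered in sin
  s=x-w; tq=k*s+.02*np.tanh(s/.05)-.01*w+M*np.sin(a-ph)-L*np.tanh(w/.1)-.07*np.tanh(w/.02)
sim.py:26: RuntimeWarning: overflow encountered in multiply
  return ts,np.degrees(A),np.array(W)*30/np.pi
```

```bash
cat > fit2.py <<'E'
from sim import *
W8=np.array([1/4,1/3,1/3,1/3,1/5,1/4,1/4,1/3])
def r2(v):
    q=[v[0],v[1],v[2],v[3],.05]; ts,A,_=sim(q)
    r=[]
    for (t,a),w in zip(D,W8):
        if -45<(a+180)%360-180<-30: a=a+v[4]
        r.append(w*((np.interp(t,ts,A)-a+180)%360-180))
    return np.array(r+[(v[3]-.07)/.007,v[4]/6,v[0]/.01])
b=[]
for L in(.04,.055,.07):
  for ph in(0,1.5,3,4.5):
    s=least_squares(r2,[.005,ph,L,.07,0],x_scale=[.01,.5,.01,.01,5],diff_step=1e-3,max_nfev=30);b.append((s.cost,s.x))
b.sort(key=lambda z:z[0])
for c,x in b[:3]: print(round(c,1),x.round(4),r2(x).round(1))
x=b[0][1]
ts,A,W=sim([*x[:4],.05])
for t in np.arange(8,20.8,.4): print(round(t,1),round(np.interp(t,ts,A)),round(np.interp(t,ts,W),1),end=' | ')
print()
# predict continuing on N-row table
import copy
for N in(21,20,19):
    K2=list(K)
    tt=20.817;K2.append((tt,K2[-1][1]))
    for i in range(96): tt+=1/12;K2.append((tt,K2[-1][1]+360/N))
    ts,A,W=sim([*x[:4],.05],K=K2); print(N,[ (round(np.interp(t,ts,A)%360),round(np.interp(t,ts,W),1)) for t in np.arange(21,28.5,.5)])
E
python3 fit2.py 2>/dev/null
```

```text
4.4 [ 1.01000e-02  2.50420e+00  6.90000e-02  7.74000e-02 -1.15727e+01] [-0.9 -0.3  0.2  0.5 -1.1 -0.4  0.   0.7  1.1 -1.9  1. ]
4.4 [-1.01000e-02  5.64540e+00  6.90000e-02  7.74000e-02 -1.15709e+01] [-0.9 -0.3  0.2  0.5 -1.1 -0.4  0.   0.7  1.1 -1.9 -1. ]
4.4 [ 1.01000e-02  2.50400e+00  6.90000e-02  7.74000e-02 -1.15712e+01] [-0.9 -0.3  0.2  0.5 -1.1 -0.4  0.   0.7  1.1 -1.9  1. ]
8.0 138 16.7 | 8.4 178 17.2 | 8.8 216 15.9 | 9.2 255 14.4 | 9.6 292 16.3 | 10.0 329 14.8 | 10.4 366 15.7 | 10.8 400 14.6 | 11.2 434 13.1 | 11.6 467 14.8 | 12.0 502 16.2 | 12.4 545 19.0 | 12.8 592 20.3 | 13.2 642 20.9 | 13.6 692 20.9 | 14.0 742 20.4 | 14.4 790 19.9 | 14.8 838 19.9 | 15.2 881 18.2 | 15.6 925 17.2 | 16.0 969 19.4 | 16.4 1012 18.5 | 16.8 1055 16.1 | 17.2 1093 15.6 | 17.6 1131 15.9 | 18.0 1169 16.1 | 18.4 1208 16.5 | 18.8 1248 17.0 | 19.2 1290 17.6 | 19.6 1333 18.0 | 20.0 1376 18.1 | 20.4 1416 15.6 | 
21 [(31, np.float64(14.0)), (76, np.float64(15.4)), (123, np.float64(16.1)), (172, np.float64(16.9)), (224, np.float64(17.7)), (278, np.float64(18.1)), (332, np.float64(17.8)), (25, np.float64(17.2
[... 223 characters left out ...]
.4)), (129, np.float64(17.5)), (183, np.float64(18.5)), (240, np.float64(19.3)), (298, np.float64(19.5)), (356, np.float64(19.1)), (52, np.float64(18.4)), (107, np.float64(18.1)), (162, np.float64(18.5)), (218, np.float64(19.2)), (277, np.float64(19.6)), (335, np.float64(19.3)), (32, np.float64(18.6)), (87, np.float64(18.2))]
19 [(32, np.float64(14.8)), (81, np.float64(17.5)), (136, np.float64(19.0)), (194, np.float64(20.2)), (256, np.float64(21.0)), (320, np.float64(21.1)), (22, np.float64(20.5)), (82, np.float64(19.9)), (142, np.float64(20.0)), (203, np.float64(20.7)), (266, np.float64(21.2)), (330, np.float64(21.1)), (32, np.float64(20.4)), (92, np.float64(19.9)), (152, np.float64(20.1))]
```

```bash
python3 -m inch '[[0,0.023,0.004,0,0],[0,0.044,0.014,0,0],[0,0.061,0.031,0,0],[0,0.071,0.052,0,0],[0,0.075,0.075,0,0],[0,0.071,0.098,0,0],[0,0.061,0.119,0,0]]' >/dev/null
python3 -m inch '[[0,-0.017,0.017,0,0],[0,-0.038,0.027,0,0],[0,-0.061,0.031,0,0],[0,-0.084,0.027,0,0],[0,-0.105,0.017,0,0],[0,-0.121,0,0,0],[0,-0.132,-0.021,0,0]]' >/dev/null
python3 -m inch '[[0,-0.004,-0.023,0,0],[0,0,-0.046,0,0],[0,0.011,-0.067,0,0],[0,0.027,-0.084,0,0],[0,0.048,-0.094,0,0],[0,0.071,-0.098,0,0]]' >/dev/null
python3 -m inch '[[0,0.022,0.003,0,0],[0,0.042,0.013,0,0],[0,0.059,0.028,0,0],[0,0.070,0.048,0,0],[0,0.075,0.069,0,0],[0,0.073,0.092,0,0],[0,0.065,0.112,0,0]]' >/dev/null
python3 -m inch '[[0,-0.014,0.017,0,0],[0,-0.032,0.030,0,0],[0,-0.054,0.037,0,0],[0,-0.076,0.037,0,0],[0,-0.097,0.030,0,0],[0,-0.116,0.017,0,0],[0,-0.130,0,0,0]]' >/dev/null
python3 -m inch '[[0,-0.008,-0.021,0,0],[0,-0.010,-0.043,0,0],[0,-0.005,-0.065,0,0],[0,0.006,-0.084,0,0],[0,0.023,-0.100,0,0],[0,0.043,-0.109,0,0],[0,0.065,-0.112,0,0]]' >/dev/null
python3 -m inch '[[0,0.023,0.004,0,0],[0,0.044,0.014,0,0],[0,0.061,0.031,0,0],[0,0.071,0.052,0,0],[0,0.075,0.075,0,0],[0,0.071,0.098,0,0],[0,0.061,0.119,0,0]]' >/dev/null
python3 -m inch '[[0,-0.017,0.017,0,0],[0,-0.038,0.027,0,0],[0,-0.061,0.031,0,0],[0,-0.084,0.027,0,0],[0,-0.105,0.017,0,0],[0,-0.121,0,0,0],[0,-0.132,-0.021,0,0]]' >/dev/null
python3 -m inch '[[0,-0.004,-0.023,0,0],[0,0,-0.046,0,0],[0,0.011,-0.067,0,0],[0,0.027,-0.084,0,0],[0,0.048,-0.094,0,0],[0,0.071,-0.098,0,0]]' >/dev/null
python3 -m inch '[[0,0.022,0.003,0,0],[0,0.042,0.013,0,0],[0,0.059,0.028,0,0],[0,0.070,0.048,0,0],[0,0.075,0.069,0,0],[0,0.073,0.092,0,0],[0,0.065,0.112,0,0]]' >/dev/null
python3 -m inch '[[0,-0.014,0.017,0,0],[0,-0.032,0.030,0,0],[0,-0.054,0.037,0,0],[0,-0.076,0.037,0,0],[0,-0.097,0.030,0,0],[0,-0.116,0.017,0,0],[0,-0.130,0,0,0]]' >/dev/null
python3 -m inch '[[0,-0.008,-0.021,0,0],[0,-0.010,-0.043,0,0],[0,-0.005,-0.065,0,0],[0,0.006,-0.084,0,0],[0,0.023,-0.100,0,0],[0,0.043,-0.109,0,0],[0,0.065,-0.112,0,0]]' >/dev/null
python3 -m inch '[[0,0.023,0.004,0,0],[0,0.044,0.014,0,0],[0,0.061,0.031,0,0],[0,0.071,0.052,0,0],[0,0.075,0.075,0,0],[0,0.071,0.098,0,0],[0,0.061,0.119,0,0]]' >/dev/null
python3 -m inch '[[0,-0.017,0.017,0,0],[0,-0.038,0.027,0,0],[0,-0.061,0.031,0,0],[0,-0.084,0.027,0,0],[0,-0.105,0.017,0,0],[0,-0.121,0,0,0],[0,-0.132,-0.021,0,0]]' >/dev/null
python3 -m inch '[[0,-0.004,-0.023,0,0],[0,0,-0.046,0,0],[0,0.011,-0.067,0,0],[0,0.027,-0.084,0,0],[0,0.048,-0.094,0,0],[0,0.071,-0.098,0,0]]' >/dev/null
python3 -m inch '[[0,0.022,0.003,0,0],[0,0.042,0.013,0,0],[0,0.059,0.028,0,0],[0,0.070,0.048,0,0],[0,0.075,0.069,0,0],[0,0.073,0.092,0,0],[0,0.065,0.112,0,0]]' >/dev/null
python3 -m inch '[[0,-0.014,0.017,0,0],[0,-0.032,0.030,0,0],[0,-0.054,0.037,0,0],[0,-0.076,0.037,0,0],[0,-0.097,0.030,0,0],[0,-0.116,0.017,0,0],[0,-0.130,0,0,0]]' >/dev/null
python3 -m inch '[[0,-0.008,-0.021,0,0],[0,-0.010,-0.043,0,0],[0,-0.005,-0.065,0,0],[0,0.006,-0.084,0,0],[0,0.023,-0.100,0,0],[0,0.043,-0.109,0,0],[0,0.065,-0.112,0,0]]'
python3 cap.py scene d1
python3 ang.py d1
```

```text
time: 31.07
tool_pos: [601.7, -56.2, 422.6]
tcp_rot: [3.139, 0.001, 1.741]
contact_force: [-2.3, 1.4, 2.2]
grip_width: 27.0
finger_force: 30.0
d1 31.067 30.0 102.074
```

```bash
python3 -m inch '[[0,0.034,0.008,0,0],[0,0.055,0.024,0,0],[0,0.069,0.045,0,0],[0,0.075,0.070,0,0],[0,0.072,0.096,0,0],[0,0.061,0.119,0,0]]' >/dev/null
python3 -m inch '[[0,-0.017,0.017,0,0],[0,-0.038,0.027,0,0],[0,-0.061,0.031,0,0],[0,-0.084,0.027,0,0],[0,-0.105,0.017,0,0],[0,-0.121,0,0,0],[0,-0.132,-0.021,0,0]]' >/dev/null
python3 -m inch '[[0,-0.004,-0.023,0,0],[0,0,-0.046,0,0],[0,0.011,-0.067,0,0],[0,0.027,-0.084,0,0],[0,0.048,-0.094,0,0],[0,0.071,-0.098,0,0]]' >/dev/null
python3 -m inch '[[0,0.022,0.003,0,0],[0,0.042,0.013,0,0],[0,0.059,0.028,0,0],[0,0.070,0.048,0,0],[0,0.075,0.069,0,0],[0,0.073,0.092,0,0],[0,0.065,0.112,0,0]]' >/dev/null
python3 -m inch '[[0,-0.014,0.017,0,0],[0,-0.032,0.030,0,0],[0,-0.054,0.037,0,0],[0,-0.076,0.037,0,0],[0,-0.097,0.030,0,0],[0,-0.116,0.017,0,0],[0,-0.130,0,0,0]]' >/dev/null
python3 -m inch '[[0,-0.008,-0.021,0,0],[0,-0.010,-0.043,0,0],[0,-0.005,-0.065,0,0],[0,0.006,-0.084,0,0],[0,0.023,-0.100,0,0],[0,0.043,-0.109,0,0],[0,0.065,-0.112,0,0]]' >/dev/null
python3 -m inch '[[0,0.023,0.004,0,0],[0,0.044,0.014,0,0],[0,0.061,0.031,0,0],[0,0.071,0.052,0,0],[0,0.075,0.075,0,0],[0,0.071,0.098,0,0],[0,0.061,0.119,0,0]]' >/dev/null
python3 -m inch '[[0,-0.017,0.017,0,0],[0,-0.038,0.027,0,0],[0,-0.061,0.031,0,0],[0,-0.084,0.027,0,0],[0,-0.105,0.017,0,0],[0,-0.121,0,0,0],[0,-0.132,-0.021,0,0]]' >/dev/null
python3 -m inch '[[0,-0.004,-0.023,0,0],[0,0,-0.046,0,0],[0,0.011,-0.067,0,0],[0,0.027,-0.084,0,0],[0,0.048,-0.094,0,0],[0,0.071,-0.098,0,0]]' >/dev/null
python3 -m inch '[[0,0.022,0.003,0,0],[0,0.042,0.013,0,0],[0,0.059,0.028,0,0],[0,0.070,0.048,0,0],[0,0.075,0.069,0,0],[0,0.073,0.092,0,0],[0,0.065,0.112,0,0]]' >/dev/null
python3 -m inch '[[0,-0.014,0.017,0,0],[0,-0.032,0.030,0,0],[0,-0.054,0.037,0,0],[0,-0.076,0.037,0,0],[0,-0.097,0.030,0,0],[0,-0.116,0.017,0,0],[0,-0.130,0,0,0]]' >/dev/null
python3 -m inch '[[0,-0.008,-0.021,0,0],[0,-0.010,-0.043,0,0],[0,-0.005,-0.065,0,0],[0,0.006,-0.084,0,0],[0,0.023,-0.100,0,0],[0,0.043,-0.109,0,0],[0,0.065,-0.112,0,0]]'
python3 cap.py scene d2
python3 ang.py d2
```

```text
time: 37.87
tool_pos: [601.7, -56.1, 422.6]
tcp_rot: [3.139, 0.001, 1.741]
contact_force: [-0.8, -0.4, 2.6]
grip_width: 27.2
finger_force: 30.0
d2 37.867 53.0 92.77
```

```bash
python3 -m inch '[[0,0.022,0.003,0,0],[0,0.042,0.013,0,0],[0,0.059,0.028,0,0],[0,0.070,0.048,0,0],[0,0.075,0.069,0,0],[0,0.073,0.092,0,0],[0,0.065,0.112,0,0]]' >/dev/null
python3 -m inch '[[0,-0.014,0.017,0,0],[0,-0.032,0.030,0,0],[0,-0.054,0.037,0,0],[0,-0.076,0.037,0,0],[0,-0.097,0.030,0,0],[0,-0.116,0.017,0,0],[0,-0.130,0,0,0]]' >/dev/null
python3 -m inch '[[0,-0.008,-0.021,0,0],[0,-0.010,-0.043,0,0],[0,-0.005,-0.065,0,0],[0,0.006,-0.084,0,0],[0,0.023,-0.100,0,0],[0,0.043,-0.109,0,0],[0,0.065,-0.112,0,0]]' >/dev/null
python3 -m inch '[[0,0.022,0.003,0,0],[0,0.042,0.013,0,0],[0,0.059,0.028,0,0],[0,0.070,0.048,0,0],[0,0.075,0.069,0,0],[0,0.073,0.092,0,0],[0,0.065,0.112,0,0]]' >/dev/null
python3 -m inch '[[0,-0.009,0.013,0,0],[0,-0.017,0.020,0,0],[0,-0.022,0.024,0,0],[0,-0.025,0.026,0,0],[0,-0.026,0.027,0,0],[0,-0.026,0.027,0,0],[0,-0.026,0.027,0,0],[0,-0.026,0.027,0,0]]'
python3 cap.py scene e1; python3 cap.py top f1
python3 ang.py e1
```

```text
time: 40.92
tool_pos: [639.8, -49.7, 281.8]
tcp_rot: [3.141, 0.0, 1.741]
contact_force: [-4.8, 1.9, 6.9]
grip_width: 27.0
finger_force: 30.0
e1 40.917 -33.0 97.471
```

```bash
python3 -m inch '[[0,-0.007,0.004,0,0],[0,-0.022,0.009,0,0],[0,-0.037,0.011,0,0],[0,-0.054,0.009,0,0],[0,-0.069,0.004,0,0],[0,-0.084,-0.004,0,0],[0,-0.095,-0.015,0,0],[0,-0.104,-0.027,0,0]]' >/dev/null
python3 -m inch '[[0,0,0,0,0],[0,0,0,0,0],[0,0,0,0,0],[0,0,0,0,0],[0,0,0,0,0],[0,0,0,0,0]]'
python3 cap.py scene e2; python3 cap.py top f2
python3 ang.py e2
python3 - <<'E'
import pickle
from plant import *
from h import *
p=[559.9,195.3,.1692]
A=np.arange(-80,81,.5)
for n in("e1","f1","e2","f2"):
    c=pickle.load(open(f"pics/{n}.pkl","rb"))[1]
    P=proj(c,S(p,[polar(np.radians(a),135,0) for a in A]))
    for d in tip_of(c,"hatch")[:1]:
        e=np.linalg.norm(P-d["centre"],axis=1);print(n,d["centre"],round(d["conf"],2),A[e.argmin()],e.min().round(1),P[160].round(1))
a,b=[pickle.load(open(f"pics/{n}.pkl","rb"))[1]["color"][:,:,::-1] for n in("e2","f2")]
cv2.imwrite("pics/e2.png",np.hstack([cv2.resize(a[145:285,265:398],(400,421),interpolation=2),cv2.resize(b[140:280,180:313],(400,421),interpolation=2)]))
print(get_obs()['time'])
E
```

```text
time: 42.18
tool_pos: [539.2, -67.0, 309.3]
tcp_rot: [3.134, 0.001, 1.741]
contact_force: [6.9, 4.6, 3.6]
grip_width: 27.6
finger_force: 30.0
e2 42.183 -16.0 105.347
e1 [320.2, 164.6] 0.63 -25.0 3.4 [325.9 178.5]
f1 [241.2, 223.0] 0.95 -37.0 0.3 [233.7 188.4]
e2 [325.0, 168.0] 0.72 -14.5 4.9 [325.9 178.5]
f2 [233.5, 208.4] 0.96 -20.0 4.1 [233.7 188.4]
42.4833
```

View pics/e2.png

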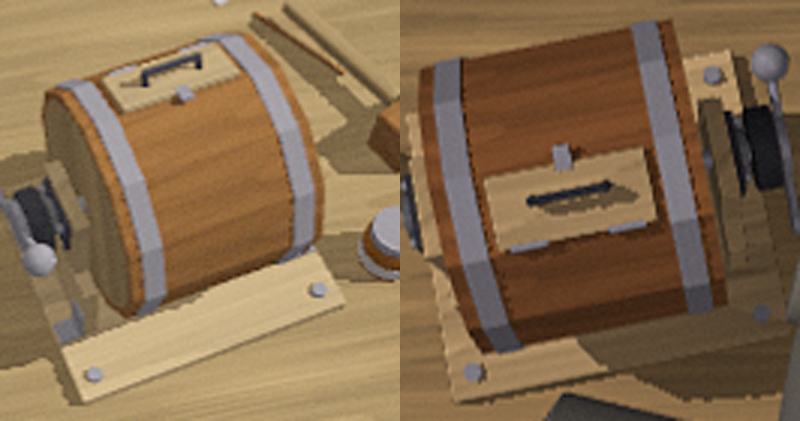

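```bash
cat > meas.py <<'E'
import sys,pickle
from plant import *
from h import *
p=[559.9,195.3,.1692];A=np.arange(-80,81,.5)
for n in("scene","top"):
    c=capture(n);pickle.dump((get_obs()['time'],c),open(f"pics/{sys.argv[1]}_{n}.pkl","wb"))
    P=proj(c,S(p,[polar(np.radians(a),135,0) for a in A]))
    for d in tip_of(c,"hatch")[:1]:
        e=np.linalg.norm(P-d["centre"],axis=1);print(n,d["centre"],round(d["conf"],2),A[e.argmin()],e.min().round(1),P[160].round(1))
print(get_obs()['time'])
E
python3 -m inch '[[0,-0.004,-0.007,0,0],[0,-0.008,-0.022,0,0],[0,-0.010,-0.038,0,0],[0,-0.008,-0.054,0,0],[0,-0.003,-0.069,0,0],[0,0.006,-0.084,0,0],[0,0.017,-0.095,0,0],[0,0.029,-0.103,0,0]]' >/dev/null
python3 -m inch '[[0,0,0,0,0],[0,0,0,0,0],[0,0,0,0,0],[0,0,0,0,0],[0,0,0,0,0],[0,0,0,0,0]]'
python3 meas.py g1; python3 ang.py g1_scene
```

```text
time: 43.65
tool_pos: [565.5, -62.5, 411.4]
tcp_rot: [3.141, 0.001, 1.741]
contact_force: [-3.5, 0.7, 5.8]
grip_width: 27.1
finger_force: 30.0
scene [327.7, 177.1] 0.69 -0.5 2.2 [325.9 178.5]
top [234.6, 194.4] 0.79 -6.5 0.4 [233.7 188.4]
43.85
g1_scene 43.7 -3.0 101.087
```

Run:
```python
import pickle
from h import *
a,b=[pickle.load(open(f"pics/g1_{n}.pkl","rb"))[1] for n in("scene","top")]
def tile(c,x0,y0,s):
    im=cv2.resize(c["color"][y0:y0+s,x0:x0+s,::-1],(400,400),interpolation=2)
    k=400/s
    for A,col in((-3,(0,0,255)),(3,(255,0,0))):
        A=np.radians(A)
        q=[[135*np.sin(A)+u*np.cos(A),y,185+135*np.cos(A)-u*np.sin(A)] for u,y in((-30,-65),(30,-65),(30,65),(-30,65))]
        P=(proj(c,S([559.9,195.3,.1692],q))-[x0,y0]+.5)*k
        cv2.polylines(im,[np.round(P).astype(int)],True,col,1)
    return im
cv2.imwrite("pics/g1.png",np.hstack([tile(a,280,145,90),tile(b,190,145,90)]))
```

```text
(no output)
```

View pics/g1.png

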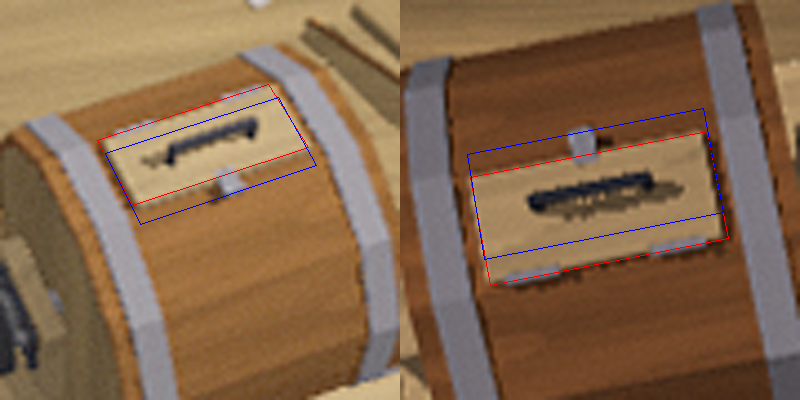

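```bash
python3 -m inch '[[0,0,0,0,1],[0,0,0,0,1],[0,0,0,0,1],[0,0,0,0,1],[0,0,0,0,1],[0,0,0,0,1],[0,0,0,0,1],[0,0,0,0,1]]' | grep -E "width|force"
python3 -m inch '[[0,0,0,0,1],[0,0,0,0,1],[0,0,-0.01,0,1],[0,0,-0.03,0,1],[0,0,-0.06,0,1],[0,0,-0.09,0,1],[0,0,-0.11,0,1],[0,0,-0.12,0,1]]' 
python3 -m inch '[[0,0,0,0,1],[0,0,0,0,1],[0,0,0,0,1],[0,0,0,0,1],[0,0,0,0,1],[0,0,0,0,1]]' | grep -E "pos|width|force"
python3 meas.py g2; python3 ang.py g2_scene
```

```text
contact_force: [0.4, -0.1, -0.3]
grip_width: 75.8
finger_force: 0.0
time: 45.18
tool_pos: [565.4, -62.4, 534.9]
tcp_rot: [3.136, 0.003, 1.741]
contact_force: [-0.1, 0.2, -0.2]
grip_width: 92.0
finger_force: 0.0
tool_pos: [565.9, -62.6, 529.7]
contact_force: [0.3, -0.7, -0.1]
grip_width: 91.5
finger_force: 0.0
scene [328.1, 177.9] 0.73 1.0 2.2 [325.9 178.5]
top [233.1, 192.5] 0.78 -4.0 1.4 [233.7 188.4]
45.8833
g2_scene 45.733 -3.0 99.826
```

Released and clear of the crank; the hatch reads about −2° and is not moving, so I'm handing the job in.

```bash
python3 -c "
from plant import *
print(close_job())"
```

```text
the job is handed in; nothing more can be done
None
```

I ran the drum at an estimated 18 turns a minute (17.8–18.2 averaged between camera shots, ripple not measured directly) for about 15 s, with one camera pause of 0.05 s after the first 10 s. I then stopped it with the hatch within about 3° of straight up, let go of the crank, backed the gripper clear and handed the job in at 46 s.

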